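# Trip the laundry breaker, plug in the washer relay, restore power

## Robot

A 7-joint arm with a two-finger parallel gripper is mounted at the origin on the work surface. World frame = base frame: x ahead of the robot, y to its left, z up, the work surface at z = 0. Lengths are in mm, angles in rad, forces in N, time in s.
With the tool pointing down it reaches from about 350 to 775 mm from the base axis. Payload 3.1 kg.
Tool frame: the origin (TCP) lies midway between the tips of the shut fingers; the grasp point (between the pads) lies 19 mm behind it; z points along the fingers, y is the line along which they close (so a half turn about z gives the same grasp; the last joint's range is limited). The gripper opens to 85 mm and grips with 20 to 120 N. Pads are 22 mm wide; open, the fingers measure 114 mm over their backs; the gripper's body (76 mm by 85 mm) begins 54 mm behind the grasp point. The pads swing forward as they close: fully open they stand 13 mm farther back than shut.
Start: joints at [-1.356, 0.311, 0.014, 1.512, -0.004, 1.319, -0.027], TCP at [139.665, 531.989, 192.304] pointing down, gripper open.
Joint ranges: [-2.7, 2.7], [-0.3, 1.91], [-1.27, 1.3], [0.12, 2.57], [-1.44, 4.58], [0.2, 2.03], [-3.05, 3.05]. Speed limits (rad/s): [2.79, 2.79, 3.14, 3.14, 3.14, 3.14, 3.14].

## Interface

Orientations are given as a unit quaternion [w, x, y, z].
In Python, from rig import ctrl gives the robot as it stands.
- The arm moves only by the tool step_arm, never from a script. Its argument "series" is text: rows parted by semicolons, each of 7 numbers parted by spaces: the opening, from 0 (shut) to 1 (fully open), then the shift along the tool's x, y, z normalised to -1 to 1, where 1 is 500 mm, then the turn, a rotation vector about the tool's x, y, z normalised to -1 to 1, where 1 is pi rad. A call has 1 to 10 rows; each row is the pose to reach, as a shift and turn from the pose commanded when the call began, along the tool's axes at that moment, turning the shorter way round; what a row does not reach only later rows make up. A row lasts 1/10 s, in which the tool goes at most 50 mm and 8.59 degrees, less where a joint would pass 70% of its speed; a pose out of reach is approached as far as the arm can. A call with a number of a shift or a turn outside -1 to 1 is refused whole. A call with a gripper value outside its range is refused whole. The fingers move at their own pace and stop on an object; "squeeze" is the grip in N (left out, the last holds). Time passes only in rows, so rows that repeat a pose let the fingers close. It gives the time, the measured TCP pose, the force, the opening and the grip force at its end, in the units of the state.
- ctrl.sense(): the state, without advancing time (a new reading comes with each control period).
- ctrl.camera(name): name is "side" or "top" or "wrist"; returns the picture (420x560x3 uint8, red, green, blue); there is no depth.
- ctrl.camera_model(name): a dict with "camera_matrix" (3x3 intrinsics, pixels), "distortion" ([k1, k2, p1, p2, k3] as OpenCV has them; the pictures are not rectified), "rvec" (rotation vector, rad) and "tvec" (3), from world to camera coordinates, as OpenCV has them; the wrist camera has in their place "T_tool_cam" (4x4, takes a point from camera to tool coordinates, whose origin is the TCP and whose axes are the flange's). Camera axes: x right, y down, z forward; pixel columns grow to the right and rows downward; lengths in mm; the calibration is good to about 2 mm. A picture is of the moment at which its call begins: read the wrist's pose just before it. camera_model takes no time and is no camera call.
- ctrl.finish_job(): hands the job in; it is judged then, once.
Trained networks look in the newest picture that a camera, given by its name, has taken for a name from the list of things; names that differ only in an ending like _2 or _b are one class to them, and where a whole thing is asked for, a point or a joint stands for the part that bears it (a point fixed in the world has none). Each returns a list of dicts, best first, with "confidence" (0 to 1); they miss things now and then, are a little off and sometimes report something else, mostly with a low value. They report only what shows in the picture. A call takes as long as a camera call. They do not tell look-alikes from the thing itself.
- ctrl.spot_in(camera, label): "rect" ([left, top, right, bottom] in pixels, round what is visible of it).
- ctrl.outline_of(camera, label): "region" (420x560 bool, what is visible of it) and "rect" ([left, top, right, bottom] in pixels, round what is visible of it).
- ctrl.tip_of(camera, label): "pixel" ([column, row] in pixels: a listed point, or the origin of a listed thing).
The state is a dict: "t": time; "q": joint angles; "qvel": joint speeds; "joint_efforts": joint torques, N m; "position": TCP position; "ee_rot": TCP orientation; "contact_force": force on the tool from outside, world axes, zero at the start; "ft_torque": the same for the moment, N m; "finger_gap": opening from 0.0 (shut) to 1.0 (fully open); "gripper_force": force on a finger pad.
Only numpy, scipy, OpenCV 4.12 (cv2) and the standard library are available. Lean on these libraries where they do the work, as an engineer would, in place of code of your own. Each camera call takes 0.05 s, during which the arm holds its last target. There are 200 camera calls.

## Task

The washer needs its relay fitted with the power off. Press the yellow test button on the grey breaker so that its red lever drops, then plug the blue relay block fully home into the socket of the white controller while the lever is down, and finally lift the red lever back up until it latches and stays. Leave the other things on the counter where they are.

Things in the scene. Friction and masses are not known exactly. Their poses are not given: they have to be found in the camera images.
- breaker: Grey breaker case screwed to the counter, 150 (x) x 130 (y) x 60 (z) mm; origin at the centre of its underside, x away from the robot at yaw 0. Its red lever (at y = +36 mm) and yellow round test button (at x = -20, y = -36 mm) are on its top face. It does not move.
- lever_hinge (a point): The lever's hinge, fixed to the breaker at x = +35, y = +36 mm, 72 mm above the counter (12 mm above the case's top face); axes are the breaker's, the hinge runs along the breaker's y. Two black cheeks flank the hinge, up to 81 mm above the counter.
- lever_tip (a point): Centre of the free end of the red lever, 80 mm from the hinge; turns with the lever. The outer 30 mm of the lever is a pad 16 mm square in section (16 mm wide along the breaker's y), so a pinch across y about 62 mm from the hinge takes it; the lever may turn about y between the pads.
- lever (a joint): Lever angle, rad. 0 = up, latched, leaning 10 deg from upright to the breaker's -x; grows as it drops to -x; 1.15 = fully down, 14 deg above level. A spring pulls it down, 1 to 2 N at the tip. To latch, lift it past 0 to about -0.1 (stop at -0.12); below 0.4 it rides over a catch and needs 6 to 10 N (the test button dips). Let go past it, it settles near 0; let go short of it, it drops again.
- test_top (a point): Centre of the top of the yellow test button, 30 mm across, standing 12 mm above the breaker's top face (72 mm above the counter) when out; it moves with the button.
- test (a joint): Test button travel in m: 0 out, 0.008 fully in. Pressed straight down; its spring and the catch take about 5 N at first, 7 N fully in. It releases the lever at about 0.004.
- controller: White washer controller case screwed to the counter, 150 (x) x 110 (y) x 44 (z) mm; origin: centre of underside, x away from the robot at yaw 0. In its open top a grey socket block, 100 x 62 mm, top face 50 mm above the counter. The block floats: it sits up to 4 mm either way along the controller's x, held by 12 N of friction, so its holes must be found by sight or touch.
- socket (a point): Middle of the socket block's top face if centred; fixed to the controller case, not to the floating block; 50 mm above the counter, axes the controller's. The block has two rectangular holes, 27 mm deep, 1.5 mm chamfers: 32 (x) x 24 (y) mm centred at x = -15 mm, and 16 x 16 mm centred at x = +17 mm from the block's middle. A yellow bar marks its +x end.
- relay: Loose blue relay block, 110 to 220 g, 74 (x) x 40 (y) mm, standing on two black prongs 22 mm long: 30 (x) x 22 (y) mm centred at x = -15 mm, 14 x 14 mm at x = +17 mm. Origin level with the prongs' feet. Blue body from 22 to 67 mm up, grasped across its 40 mm; yellow bar at the +x end. Plugged home: x along the controller's x, blue body resting on the block, origin 22 mm below its top.
- tub: Loose orange detergent tub, 128 mm across, 147 mm tall; origin at the underside. Bystander.
- softener: Loose blue softener bottle, 72 mm across, 210 mm tall; origin at the underside. Bystander.
- stain_can: Loose green can, 60 mm across, 160 mm tall; origin at the underside. Bystander.
- dose_cup: Loose white dosing cup, 60 mm across, 55 mm tall; origin at the underside. Bystander.
- brush: Loose brush lying on the counter. Bystander.
- driver: Loose screwdriver lying on the counter. Bystander.
- token_tray: Loose grey token tray, 100 x 150 x 30 mm; origin at the underside. Bystander.
Things that resemble listed ones, but are neither listed nor needed, are in the scene too. There is more than one size of the controller; the one meant has the size given above.

How it is judged:
By the outcome, as a careful person would: the job done as asked, in the order asked, and still so for the second after the job is handed in, with the robot touching nothing.
It also fails if it takes over 67 s, if anything falls off the work surface, if the arm or the gripper's body presses on something with over 40 N, if the wrist force passes 120 N, or if a joint passes its speed limit or range.

## Working session

There is one attempt and no reset: what is moved stays moved. The work goes in short steps, Python scripts to look and compute and a tool call to move; the robot and the scene stay as the last step left them, time stands still between calls to the robot, and variables do not carry over. Pictures are saved under pics/ and viewed, at most 10 in all, crops included, and the job is handed in when it is done.

Besides the shell and the picture viewer there is one more tool, called after ">>>" as name(argument=value, ...), one argument or row to a line, values as JSON. step_arm: Moves the arm, as the interface text tells. Its arguments: {"type":"object","properties":{"series":{"type":"string"},"squeeze":{"type":"number"}},"required":["series"]}

```bash
ls; mkdir -p pics; python3 - <<'E'
from rig import ctrl
import cv2
s=ctrl.sense();print({k:s[k] for k in('t','q','position','ee_rot','contact_force','finger_gap')})
for n in('top','side'):
    im=ctrl.camera(n);cv2.imwrite(f'pics/{n}0.png',im[:,:,::-1])
    for l in('breaker','controller','relay'):
        for d in ctrl.spot_in(n,l)[:4]:print(n,l,[round(float(v)) for v in d['rect']],round(d['confidence'],2))
    for l in('breaker','controller','relay','lever_tip','test_top','socket','lever_hinge'):
        for d in ctrl.tip_of(n,l)[:3]:print(n,l,[round(float(v),1) for v in d['pixel']],round(d['confidence'],2))
    print(ctrl.camera_model(n))
print(ctrl.camera_model('wrist'))
a=cv2.imread('pics/top0.png')
E
```

```text
pics
{'t': 0.0, 'q': array([-1.35568387,  0.31175112,  0.0139615 ,  1.51310033, -0.00444419,
        1.31923339, -0.02718047]), 'position': array([139.44167226, 531.14104816, 191.18971079]), 'ee_rot': array([-1.33917538e-04,  1.27996975e-01,  9.91773795e-01, -1.22340137e-03]), 'contact_force': array([-0.56855956,  0.40807803, -0.33482463]), 'finger_gap': 0.9981816303012263}
top breaker [310, 148, 362, 217] 0.57
top controller [109, 282, 177, 374] 0.84
top controller [184, 150, 224, 207] 0.82
top relay [242, 226, 266, 254] 0.67
top breaker [333.7, 185.3] 0.93
top controller [144.6, 330.8] 0.68
top controller [204.9, 183.8] 0.64
top controller [403.1, 251.5] 0.53
top lever_tip [331.3, 165.1] 0.41
top test_top [354.4, 189.5] 0.63
top socket [201.7, 176.9] 0.9
top socket [141.9, 330.6] 0.65
top lever_hinge [328.1, 167.8] 0.81
top lever_hinge [327.5, 128.0] 0.64
{'camera_matrix': array([[527.91697868,   0.        , 280.7798738 ],
       [  0.        , 527.91697868, 215.4437916 ],
       [  0.        ,   0.        ,   1.        ]]), 'distortion': array([-0.03364351,  0.        ,  0.       
[... 977 characters left out ...]
86946,  0.04854766]), 'tvec': array([-471.2256115 ,  143.79652612, 1335.50336602])}
{'camera_matrix': array([[346.83370463,   0.        , 283.83930763],
       [  0.        , 346.83370463, 206.95985321],
       [  0.        ,   0.        ,   1.        ]]), 'distortion': array([-0.05215817,  0.        ,  0.        ,  0.        ,  0.        ]), 'T_tool_cam': array([[-5.78509618e-04, -9.64833825e-01, -2.62859952e-01,
         6.62590835e+01],
       [ 9.99999296e-01, -2.85838859e-04, -1.15164828e-03,
         2.80967672e-01],
       [ 1.03601362e-03, -2.62860434e-01,  9.64833312e-01,
        -1.82540600e+02],
       [ 0.00000000e+00,  0.00000000e+00,  0.00000000e+00,
         1.00000000e+00]])}
```

```bash
python3 - <<'E'
import cv2
for n in('top','side'):
    a=cv2.imread(f'pics/{n}0.png');cv2.imwrite(f'pics/{n}0b.png',cv2.resize(a,(800,600),interpolation=cv2.INTER_CUBIC))
E
```

```text
(no output)
```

View pics/top0b.png

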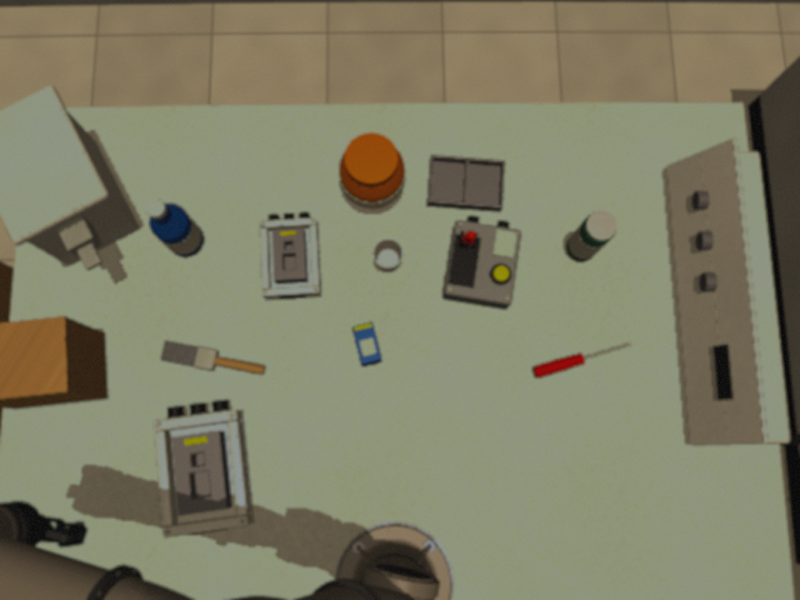

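View pics/side0b.png

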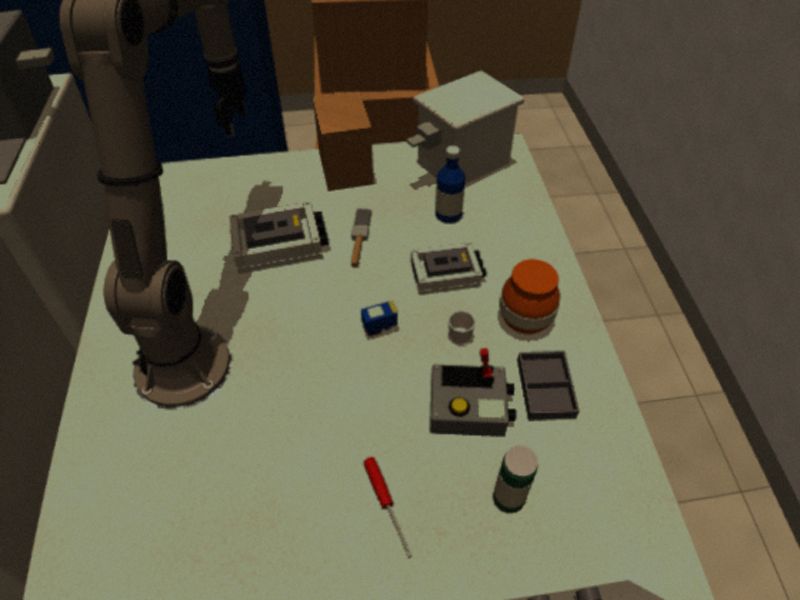

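The top picture shows the breaker at about (482,262), with the lever up at (469,240) and the test button at (501,273). The relay is at (367,343) with its yellow end up. The small controller is at (290,257) and the large one at (203,468). The side picture agrees with this.

```bash
cat > h.py <<'E'
import numpy as np,cv2
from rig import ctrl
from scipy.spatial.transform import Rotation as R
def Rq(q): return R.from_quat([q[1],q[2],q[3],q[0]])
def pose(name,s=None):
    """K,dist,R(world->cam),t"""
    m=ctrl.camera_model(name);K=m['camera_matrix'];d=m['distortion']
    if name=='wrist':
        s=s or ctrl.sense();T=np.eye(4);T[:3,:3]=Rq(s['ee_rot']).as_matrix();T[:3,3]=s['position']
        W=np.linalg.inv(T@m['T_tool_cam']);return K,d,W[:3,:3],W[:3,3]
    return K,d,cv2.Rodrigues(m['rvec'])[0],m['tvec']
def p2w(P,px,z):
    K,d,Rm,t=P;px=np.array(px,float).reshape(-1,1,2)
    n=cv2.undistortPoints(px,K,d).reshape(-1,2);r=np.c_[n,np.ones(len(n))]@Rm
    c=-Rm.T@t;return c+r*((z-c[2])/r[:,2])[:,None]
def w2p(P,X):
    K,d,Rm,t=P;return cv2.projectPoints(np.array(X,float).reshape(-1,3),cv2.Rodrigues(Rm)[0],t,K,d)[0].reshape(-1,2)
def tocmd(goal,yaw=None,s=None):
    """shift (normalised) in tool axes from measured pose to goal TCP, turn about z for tool-down with tool y along world angle yaw"""
    s=s or ctrl.sense();Rt=Rq(s['ee_rot']);sh=Rt.inv().apply(np.array(goal)-s['position'])/500
    out=[sh.round(4)]
    if yaw is not None:
        y=np.array([np.cos(yaw),np.sin(yaw),0]);z=np.array([0,0,-1.]);G=np.c_[np.cross(y,z),y,z]
        out.append(((Rt.inv()*R.from_matrix(G)).as_rotvec()/np.pi).round(4))
    return out
E
python3 - <<'E'
from h import *
T=pose('top');S=pose('side')
f=.7
def pw(l,z): return p2w(T,np.array(l)*f,z).round(0).tolist()
print('small ctl corners',pw([[262,219],[317,215],[321,295],[266,299]],44))
print('big ctl',pw([[157,416],[240,406],[249,522],[166,534]],44))
print('breaker',pw([[459,220],[521,229],[508,306],[446,296]],60))
print('test',pw([[501,273]],72),'relay',pw([[353,326],[373,322],[381,360],[361,364]],67),'lever tip',pw([[469,238]],151))
print('holes small',pw([[289,245],[290,263],[288,233]],50))
E
```

```text
small ctl corners [[686.0, 248.0, 44.0], [693.0, 141.0, 44.0], [533.0, 132.0, 44.0], [527.0, 237.0, 44.0]]
big ctl [[308.0, 435.0, 44.0], [325.0, 282.0, 44.0], [116.0, 261.0, 44.0], [96.0, 410.0, 44.0]]
breaker [[675.0, -134.0, 60.0], [656.0, -253.0, 60.0], [505.0, -222.0, 60.0], [526.0, -105.0, 60.0]]
test [[566.0, -209.0, 72.0]] relay [[469.0, 70.0, 67.0], [476.0, 33.0, 67.0], [405.0, 19.0, 67.0], [398.0, 56.0, 67.0]] lever tip [[613.0, -142.0, 151.0]]
holes small [[631.0, 194.0, 50.0], [596.0, 192.0, 50.0], [655.0, 196.0, 50.0]]
```

>>> step_arm(
  series="0 -0.9 -0.74 -0.22 0 0 0;0 -0.9 -0.74 -0.22 0 0 0;0 -0.9 -0.74 -0.22 0 0 0;0 -0.9 -0.74 -0.22 0 0 0;0 -0.9 -0.74 -0.22 0 0 0;0 -0.9 -0.74 -0.22 0 0 0;0 -0.9 -0.74 -0.22 0 0 0;0 -0.9 -0.74 -0.22 0 0 0;0 -0.9 -0.74 -0.22 0 0 0;0 -0.9 -0.74 -0.22 0 0 0",
)

```text
t: 2.1
position: [428.4, 132.1, 285.9]
ee_rot: [0.001, 0.128, 0.992, 0.001]
contact_force: [1.7, 1.2, -0.0]
finger_gap: 0.0
gripper_force: 0.0
```

>>> step_arm(
  series="0 -0.13 -0.11 -0.02 0 0 0;0 -0.13 -0.11 -0.02 0 0 0;0 -0.13 -0.11 -0.02 0 0 0;0 -0.13 -0.11 -0.02 0 0 0",
)

```text
t: 2.5
position: [476.5, 63.7, 295.0]
ee_rot: [-0.0, 0.129, 0.992, 0.0]
contact_force: [0.2, 0.3, 0.4]
finger_gap: 0.002
gripper_force: 0.0
```

```bash
python3 - <<'E'
from h import *
P=pose('wrist');im=ctrl.camera('wrist');cv2.imwrite('pics/w1.png',im[:,:,::-1])
np.savez('w1.npz',K=P[0],d=P[1],R=P[2],t=P[3])
for l,z in(('test_top',72),('lever_tip',151),('lever_hinge',72),('socket',50),('relay',0),('breaker',0),('controller',0)):
    for d in ctrl.tip_of('wrist',l)[:3]:print(l,np.round(d['pixel'],1),round(d['confidence'],2),p2w(P,d['pixel'],z).round(1))
print(ctrl.sense()['position'])
a=cv2.imread('pics/w1.png');cv2.imwrite('pics/w1b.png',cv2.resize(a,(800,600),interpolation=cv2.INTER_CUBIC))
E
```

```text
test_top [101.5 291. ] 0.67 [[ 568.7 -210.6   72. ]]
lever_tip [100.6 292.2] 0.36 [[ 539.4 -155.4  151. ]]
socket [264.9 263.3] 0.6 [[594.    6.2  50. ]]
relay [265.1 140.1] 0.91 [[440.6  46.7   0. ]]
relay [394.3 231.4] 0.57 [[615.3 193.9   0. ]]
breaker [147.6 280.2] 0.73 [[ 597.  -184.3    0. ]]
controller [393.3 232.8] 0.71 [[617.1 192.1   0. ]]
[476.08375448  64.98147842 295.07462706]
```

View pics/w1b.png

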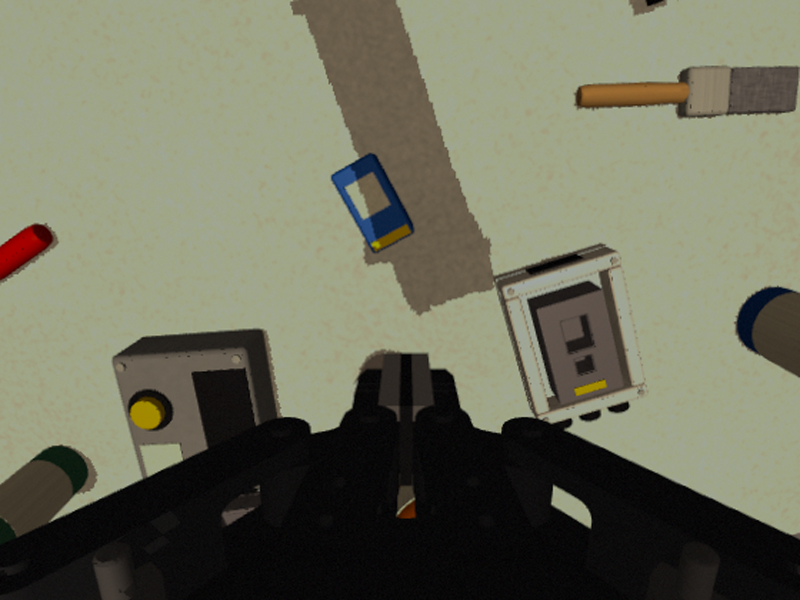

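The relay is at about (372,200) with its yellow end at (393,238). The controller is at (572,335), with holes at (577,335) and (585,365). The test button is at (147,410).

```bash
python3 - <<'E'
import cv2,numpy as np
a=cv2.imread('pics/w1.png')
c=cv2.resize(a[165:300,340:460],None,fx=4.4,fy=4.4,interpolation=cv2.INTER_CUBIC)
b=cv2.resize(a[100:180,225:295],None,fx=3.7,fy=3.7,interpolation=cv2.INTER_CUBIC)
m=np.zeros((600,800,3),np.uint8);m[:c.shape[0],:c.shape[1]]=c;m[:b.shape[0],530:530+b.shape[1]]=b
cv2.imwrite('pics/w1c.png',m);print(c.shape,b.shape)
E
```

```text
(594, 528, 3) (296, 259, 3)
```

View pics/w1c.png

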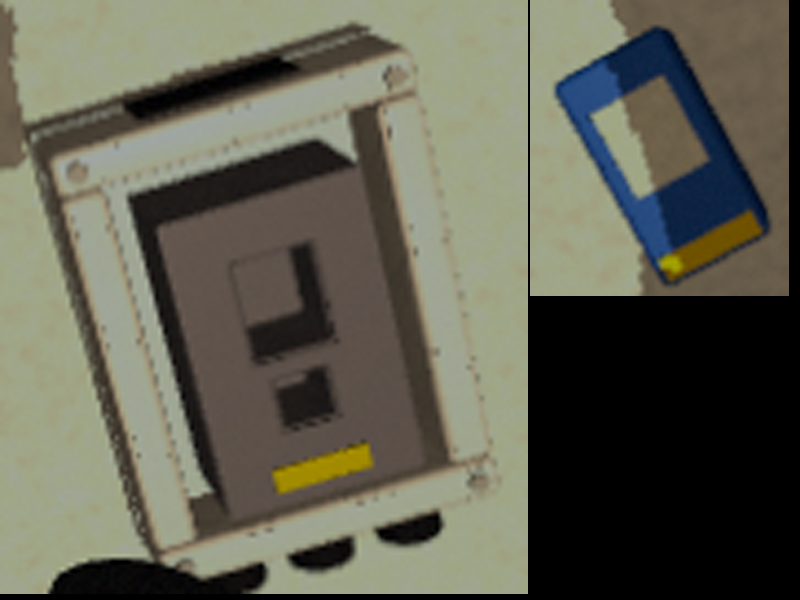

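The crop shows the socket block's corners near (158,229), (358,166), (427,463) and (230,515). The big hole is centred at about (284,302) and the small one at (307,397). The relay's outline is clear.

```bash
python3 - <<'E'
from h import *
d=np.load('w1.npz');P=(d['K'],d['d'],d['R'],d['t'])
def g(l,ox,oy,f,z):
    w=p2w(P,np.array(l)/f-.5+.5/f+[ox,oy],z)[:,:2]
    # corners: (-x,-y),(-x,+y),(+x,+y),(+x,-y)
    ax=(w[2]+w[3]-w[0]-w[1])/2;ay=(w[1]+w[2]-w[0]-w[3])/2
    print(w.mean(0).round(1),'L',np.linalg.norm(ax).round(1),np.linalg.norm(ay).round(1),'yaw',np.arctan2(ax[1],ax[0]).round(3),(np.arctan2(ay[1],ay[0])-np.pi/2).round(3))
g([(158,229),(358,166),(427,463),(230,515)],340,165,4.4,50)
g([(230,262),(314,240),(338,342),(253,364)],340,165,4.4,50)
g([(273,378),(328,363),(341,415),(285,432)],340,165,4.4,50)
g([(50,160),(410,48),(495,480),(158,555)],340,165,4.4,44)
g([(27,88),(135,28),(238,230),(138,283)],225,100,3.7,67)
u=p2w(P,[(147*.7,410*.7)],72);print(u.round(1))
# breaker front top corners
print(p2w(P,np.array([(117,362),(266,331),(250,345)])*.7,60).round(1))
# image centroid of yellow button
im=cv2.imread('pics/w1.png');h=cv2.cvtColor(im,cv2.COLOR_BGR2HSV);m=cv2.inRange(h,(22,150,60),(35,255,255));m[:,140:]=0
n,_,st,ce=cv2.connectedComponentsWithStats(m);print(st[1:],ce[1:],p2w(P,ce[1:],72).round(1))
s=ctrl.sense();print(tocmd([568,-210,110],1.371,s))
E
```

```text
[615.3 194.9] L 98.7 61.6 yaw 0.056 0.04
[600.2 194.2] L 33.8 25.8 yaw 0.045 0.01
[632.2 196. ] L 18.3 17.4 yaw 0.052 0.042
[608.  193.9] L 140.0 108.6 yaw 0.048 0.015
[438.3  46.3] L 70.4 37.6 yaw 0.227 0.229
[[ 563.7 -206.4   72. ]]
[[ 515.4 -223.    60. ]
 [ 522.   -77.6   60. ]
 [ 531.   -96.2   60. ]]
[[ 91 278  24  23 393]] [[102.21119593 289.33842239]] [[ 566.7 -208.7   72. ]]
[array([-0.3166, -0.486 ,  0.37  ]), array([ 0.0001, -0.    , -0.0175])]
```

>>> step_arm(
  series="0 -0.315 -0.485 0.2 0 0 -0.017;0 -0.315 -0.485 0.2 0 0 -0.017;0 -0.315 -0.485 0.2 0 0 -0.017;0 -0.315 -0.485 0.2 0 0 -0.017;0 -0.315 -0.485 0.2 0 0 -0.017;0 -0.315 -0.485 0.37 0 0 -0.017;0 -0.315 -0.485 0.37 0 0 -0.017;0 -0.315 -0.485 0.37 0 0 -0.017;0 -0.315 -0.485 0.37 0 0 -0.017;0 -0.315 -0.485 0.37 0 0 -0.017",
)

```text
t: 3.9
position: [568.5, -209.3, 111.7]
ee_rot: [0.001, 0.101, 0.995, 0.0]
contact_force: [0.7, 0.5, 0.7]
finger_gap: 0.002
gripper_force: 0.0
```

```bash
python3 - <<'E'
from h import *
s=ctrl.sense();print(s['position'],s['contact_force'],tocmd([567,-209,66],1.371,s))
E
```

```text
[ 568.52918161 -209.29527748  111.71184876] [0.69761076 0.53658768 0.70808987] [array([ 0.0033, -0.0001,  0.0914]), array([ 0.0002,  0.0007, -0.0006])]
```

>>> step_arm(
  series="0 0.002 0 0.06 0 0 0;0 0.002 0 0.075 0 0 0;0 0.002 0 0.085 0 0 0;0 0.002 0 0.093 0 0 0;0 0.002 0 0.093 0 0 0",
)

```text
t: 4.4
position: [566.8, -210.0, 64.4]
ee_rot: [0.001, 0.101, 0.995, -0.0]
contact_force: [0.3, 0.7, 0.1]
finger_gap: 0.001
gripper_force: 0.0
```

```bash
python3 - <<'E'
from h import *
im=ctrl.camera('side');a=im[225:320,280:380,::-1];cv2.imwrite('pics/s2.png',cv2.resize(a,None,fx=5,fy=5,interpolation=cv2.INTER_CUBIC))
E
```

```text
(no output)
```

View pics/s2.png

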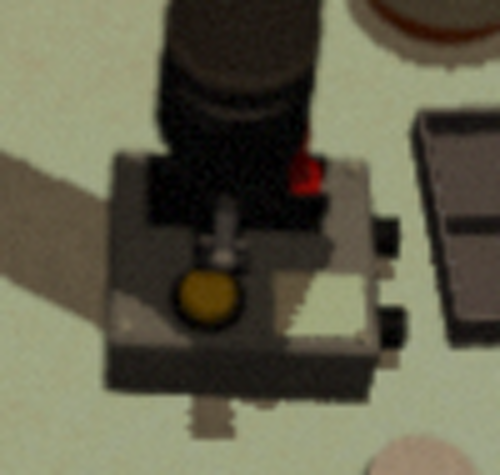

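The crop shows the fingertip at (222,255), behind the button at (208,295), so it has missed. The lever is still up at (305,175).

```bash
python3 - <<'E'
from h import *
S=pose('side');s=ctrl.sense();p=s['position']
print('tcp px',(w2p(S,p)-[280,225])*5, 'button from side',p2w(S,np.array([[208,293]])/5+[280,225],72))
T=pose('top');print('button from top',p2w(T,[[501*.7,273*.7]],72))
# wrist
P=pose('wrist');im=ctrl.camera('wrist');cv2.imwrite('pics/w2.png',im[:,:,::-1])
print('tcp in wrist',w2p(P,p))
E
```

```text
tcp px [[206.97658575 299.72819245]] button from side [[ 566.83606611 -210.44814308   72.        ]]
button from top [[ 566.33517149 -209.33025575   72.        ]]
tcp in wrist [[283.75095113 235.51914916]]
```

View pics/w2.png

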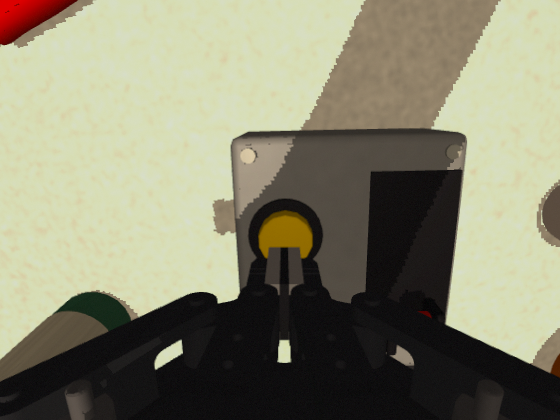

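The wrist picture shows the finger ends at row 248, over the button at (285,232), with no force measured. The tips seem to be above the button top, so I'll check their height from the side picture.

```bash
python3 - <<'E'
from h import *
S=pose('side');s=ctrl.sense();p=s['position'];print(p,s['contact_force'],s['finger_gap'],s['q'])
for dz in(0,10,20,30,40):print(dz,((w2p(S,p+[0,0,dz])-[280,225])*5).round(0))
P=pose('wrist')
for x in(-11,0,11):
  for z in(0,-10,-20,-30):
    print(x,z,w2p(P,p+Rq(s['ee_rot']).apply([x,0,z])).round(0),end=' ')
ctrl.camera('side');a=ctrl.camera('side')
print([ (l,[ (np.round(d['pixel']),round(d['confidence'],2)) for d in ctrl.tip_of('side',l)[:2]]) for l in('test_top','lever_tip')])
E
```

```text
[ 566.86196449 -210.39948197   64.51718906] [ 0.25476574 -0.28258544 -0.72200929] 0.002929678289849911 [-0.08801382  0.5742455   0.61929837  1.55445384 -0.35704816  1.12640239
  1.97752107]
0 [[207. 300.]]
10 [[208. 291.]]
20 [[210. 281.]]
30 [[211. 271.]]
40 [[212. 261.]]
-11 0 [[284. 254.]] -11 -10 [[284. 261.]] -11 -20 [[284. 269.]] -11 -30 [[284. 278.]] 0 0 [[284. 236.]] 0 -10 [[284. 242.]] 0 -20 [[284. 249.]] 0 -30 [[284. 257.]] 11 0 [[284. 217.]] 11 -10 [[284. 222.]] 11 -20 [[284. 228.]] 11 -30 [[284. 235.]] [('test_top', [(array([318., 280.]), 0.47), (array([312., 179.]), 0.16)]), ('lever_tip', [(array([336., 244.]), 0.37)])]
```

```bash
python3 - <<'E'
from h import *
S=pose('side');W=pose('wrist')
for spx in([325,276],[325,278],[326,280]):
    for z in(60,70,80,90,100): print(spx,z,p2w(S,[spx],z)[0][:2].round(1),p2w(W,[[285,248]],z)[0][:2].round(1))
print('button edge row'); print(w2p(W,[566.5,-209.5,72]),w2p(W,[566.5,-209.5,64]))
E
```

```text
[325, 276] 60 [ 583.  -180.4] [ 575.5 -211.6]
[325, 276] 70 [ 581.  -186.4] [ 571.5 -210.8]
[325, 276] 80 [ 579.1 -192.5] [ 567.6 -210. ]
[325, 276] 90 [ 577.2 -198.5] [ 563.6 -209.2]
[325, 276] 100 [ 575.2 -204.6] [ 559.6 -208.4]
[325, 278] 60 [ 581.7 -186.9] [ 575.5 -211.6]
[325, 278] 70 [ 579.8 -192.8] [ 571.5 -210.8]
[325, 278] 80 [ 577.9 -198.8] [ 567.6 -210. ]
[325, 278] 90 [ 576.  -204.8] [ 563.6 -209.2]
[325, 278] 100 [ 574.1 -210.8] [ 559.6 -208.4]
[326, 280] 60 [ 583.3 -193.6] [ 575.5 -211.6]
[326, 280] 70 [ 581.4 -199.5] [ 571.5 -210.8]
[326, 280] 80 [ 579.4 -205.4] [ 567.6 -210. ]
[326, 280] 90 [ 577.5 -211.4] [ 563.6 -209.2]
[326, 280] 100 [ 575.6 -217.3] [ 559.6 -208.4]
button edge row
[[285.432781   240.38856991]] [[285.38607188 235.28229206]]
```

>>> step_arm(
  series="0 0 0 0.006 0 0 0;0 0 0 0.012 0 0 0;0 0 0 0.018 0 0 0",
)

```text
t: 5.0
position: [566.1, -210.1, 54.2]
ee_rot: [-0.0, 0.101, 0.995, 0.0]
contact_force: [-0.3, -0.1, 0.3]
finger_gap: 0.002
gripper_force: 0.0
```

>>> step_arm(
  series="0 0 0 0.005 0 0 0;0 0 0 0.01 0 0 0;0 0 0 0.01 0 0 0",
)

```text
t: 5.3
position: [565.9, -210.0, 49.0]
ee_rot: [-0.0, 0.101, 0.995, 0.0]
contact_force: [-0.5, -0.7, -0.5]
finger_gap: 0.001
gripper_force: 0.0
```

>>> step_arm(
  series="0 0 0 0.004 0 0 0;0 0 0 0.008 0 0 0;0 0 0 0.008 0 0 0",
)

```text
t: 5.6
position: [566.0, -210.1, 45.2]
ee_rot: [-0.0, 0.101, 0.995, 0.0]
contact_force: [-0.2, -0.4, -0.6]
finger_gap: 0.004
gripper_force: 0.0
```

```bash
python3 - <<'E'
from h import *
a=ctrl.camera('side')[235:310,285:375,::-1];b=ctrl.camera('wrist')[160:300,200:370,::-1]
A=cv2.resize(a,(400,333),interpolation=cv2.INTER_CUBIC);B=cv2.resize(b,(400,329),interpolation=cv2.INTER_CUBIC)
m=np.zeros((340,800,3),np.uint8);m[:333,:400]=A;m[:329,400:]=B;cv2.imwrite('pics/m3.png',m)
S=pose('side');p=ctrl.sense()['position']
for dz in(0,10,20,30,40,50):print(dz,((w2p(S,p+[0,0,dz])-[285,235])*400/90).round(0))
E
```

```text
0 [[159. 238.]]
10 [[160. 229.]]
20 [[161. 221.]]
30 [[162. 213.]]
40 [[163. 204.]]
50 [[164. 196.]]
```

View pics/m3.png

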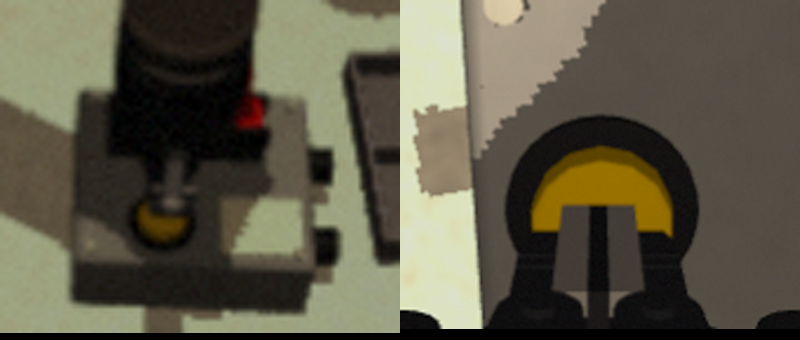

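The fingertip is at about (172,208) in the left crop, over the button's top edge and a few mm above it. The true tip is therefore about 30 mm behind the reported TCP. I'll lower slowly until it touches.

>>> step_arm(
  series="0 0.004 0 0.004 0 0 0;0 0.004 0 0.008 0 0 0;0 0.004 0 0.008 0 0 0",
)

```text
t: 6.0
position: [563.8, -209.6, 41.1]
ee_rot: [-0.0, 0.102, 0.995, 0.0]
contact_force: [0.3, 0.9, -0.6]
finger_gap: 0.0
gripper_force: 0.0
```

>>> step_arm(
  series="0 0 0 0.004 0 0 0;0 0 0 0.008 0 0 0;0 0 0 0.008 0 0 0",
)

```text
t: 6.3
position: [564.0, -209.7, 37.1]
ee_rot: [-0.0, 0.101, 0.995, 0.0]
contact_force: [0.0, -0.6, 0.4]
finger_gap: -0.001
gripper_force: 0.0
```

>>> step_arm(
  series="0 0 0 0.004 0 0 0;0 0 0 0.008 0 0 0;0 0 0 0.008 0 0 0",
)

```text
t: 6.6
position: [564.2, -209.8, 33.4]
ee_rot: [-0.0, 0.101, 0.995, 0.0]
contact_force: [-0.0, -0.1, 0.2]
finger_gap: 0.0
gripper_force: 0.0
```

>>> step_arm(
  series="0 0 0 0.004 0 0 0;0 0 0 0.008 0 0 0;0 0 0 0.008 0 0 0",
)

```text
t: 6.9
position: [564.4, -209.9, 30.0]
ee_rot: [0.0, 0.102, 0.995, 0.0]
contact_force: [-1.4, 1.0, 3.0]
finger_gap: 0.005
gripper_force: 2.0
```

>>> step_arm(
  series="0 0 0 0.004 0 0 0;0 0 0 0.008 0 0 0;0 0 0 0.008 0 0 0",
)

```text
t: 7.2
position: [564.4, -210.0, 26.1]
ee_rot: [0.0, 0.101, 0.995, 0.0]
contact_force: [-1.9, 0.6, 6.0]
finger_gap: -0.003
gripper_force: 3.1
```

>>> step_arm(
  series="0 0 0 0.004 0 0 0;0 0 0 0.005 0 0 0;0 0 0 0.005 0 0 0",
)

```text
t: 7.5
position: [564.5, -209.9, 25.1]
ee_rot: [0.0, 0.101, 0.995, 0.0]
contact_force: [-3.6, 1.6, 12.5]
finger_gap: 0.002
gripper_force: 6.3
```

```bash
python3 - <<'E'
from h import *
a=ctrl.camera('side')[235:310,285:375,::-1];b=ctrl.camera('wrist')[160:370,200:470,::-1]
A=cv2.resize(a,(400,333),interpolation=cv2.INTER_CUBIC);B=cv2.resize(b,(400,311),interpolation=cv2.INTER_CUBIC)
m=np.zeros((340,800,3),np.uint8);m[:333,:400]=A;m[:311,400:]=B;cv2.imwrite('pics/m4.png',m)
s=ctrl.sense();print(s['position'],s['contact_force'])
E
```

```text
[ 564.45909398 -209.96809211   25.11631748] [-3.79645515  2.13528462 12.75328715]
```

View pics/m4.png

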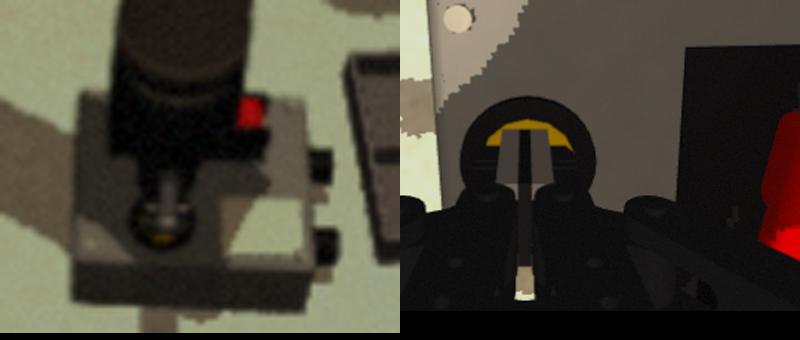

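The left crop shows the button pushed in. The red lever now shows at (780,200) in the wrist crop, so it has dropped. The true fingertips are about 41 mm behind the reported TCP. Next I'll lift off and go to the relay.

```bash
python3 - <<'E'
from h import *
s=ctrl.sense()
print(tocmd([564.5,-210,130],None,s),tocmd([438.3,46.3,130],1.799,s),tocmd([438.3,46.3,60],1.799,s))
E
```

```text
[array([-3.000e-04,  1.000e-04, -2.098e-01])] [array([ 0.3504,  0.4512, -0.2098]), array([ 0.0002,  0.0003, -0.1373])] [array([ 0.3505,  0.4511, -0.0698]), array([ 0.0002,  0.0003, -0.1373])]
```

>>> step_arm(
  series="0 0 0 -0.1 0 0 0;0 0 0 -0.2 0 0 0;0.5 0.35 0.451 -0.21 0 0 -0.137;1 0.35 0.451 -0.21 0 0 -0.137;1 0.35 0.451 -0.21 0 0 -0.137;1 0.35 0.451 -0.21 0 0 -0.137;1 0.35 0.451 -0.21 0 0 -0.137;1 0.35 0.451 -0.21 0 0 -0.137;1 0.35 0.451 -0.21 0 0 -0.137;1 0.35 0.451 -0.07 0 0 -0.137",
)

```text
t: 8.6
position: [445.7, 48.7, 82.8]
ee_rot: [0.008, -0.115, 0.993, 0.001]
contact_force: [3.0, 0.9, -0.4]
finger_gap: 1.0
gripper_force: 0.0
```

```bash
python3 - <<'E'
from h import *
s=ctrl.sense();P=pose('wrist',s);im=ctrl.camera('wrist');cv2.imwrite('pics/w5.png',im[:,:,::-1])
print(s['position'],s['contact_force'],s['finger_gap'],tocmd([438.3,46.3,-15],1.799,s))
X=Rq([1,0,0,0]);c,sn=np.cos(.228),np.sin(.228)
m=lambda x,y,z:[438.3+c*x-sn*y,46.3+sn*x+c*y,z]
q=w2p(P,[m(-37,-20,67),m(-37,20,67),m(37,20,67),m(37,-20,67)]);print(q.round(1))
a=im[:,:,::-1].copy()
for u in q:cv2.circle(a,tuple(int(round(v)) for v in u),2,(0,0,255),1)
cv2.imwrite('pics/w5m.png',a)
E
```

```text
[445.66019496  48.72529669  82.7601313 ] [ 2.98539348  0.93031424 -0.35192252] 0.9995326188115117 [array([ 0.0188, -0.0014,  0.1952]), array([0.0001, 0.0055, 0.0009])]
[[247.6 151.4]
 [318.1 151.6]
 [314.6 270.3]
 [250.7 270.1]]
```

View pics/w5m.png

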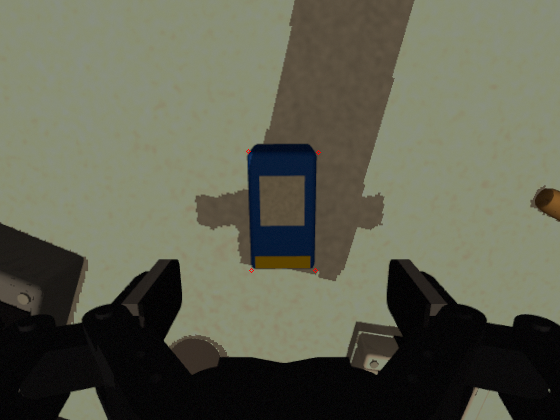

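The relay is at columns 250-316, rows 153-270, and matches the predicted corners to within 1 mm. I'll descend on it now.

>>> step_arm(
  series="1 0.018 -0.001 0.06 0 0.0055 0.001;1 0.018 -0.001 0.12 0 0.0055 0.001;1 0.018 -0.001 0.16 0 0.0055 0.001;1 0.018 -0.001 0.18 0 0.0055 0.001;1 0.018 -0.001 0.19 0 0.0055 0.001;1 0.018 -0.001 0.19 0 0.0055 0.001",
)

```text
t: 9.25
position: [430.0, 43.4, -16.9]
ee_rot: [-0.009, -0.111, 0.994, -0.001]
contact_force: [-0.7, 0.3, -0.2]
finger_gap: 1.0
gripper_force: 0.0
```

```bash
python3 - <<'E'
from h import *
s=ctrl.sense();print(s['position'],s['contact_force'],tocmd([438.3,46.3,-15],1.799,s))
E
```

```text
[430.01379819  43.43150485 -16.87072412] [-0.69621505  0.28726657 -0.20484732] [array([-0.0174,  0.0019, -0.004 ]), array([-0.0001, -0.0055, -0.0016])]
```

>>> step_arm(
  series="1 -0.017 0.002 -0.003 0 -0.0055 -0.0016;1 -0.017 0.002 -0.003 0 -0.0055 -0.0016;1 -0.017 0.002 -0.003 0 -0.0055 -0.0016;0 -0.017 0.002 -0.003 0 -0.0055 -0.0016;0 -0.017 0.002 -0.003 0 -0.0055 -0.0016;0 -0.017 0.002 -0.003 0 -0.0055 -0.0016;0 -0.017 0.002 -0.003 0 -0.0055 -0.0016;0 -0.017 0.002 -0.003 0 -0.0055 -0.0016",
  squeeze=50,
)

```text
t: 10.05
position: [437.9, 46.7, -15.4]
ee_rot: [0.0, -0.114, 0.993, 0.0]
contact_force: [-0.9, -0.0, 1.8]
finger_gap: 0.463
gripper_force: 50.2
```

>>> step_arm(
  series="0 0 0 -0.05 0 0 0;0 0 0 -0.12 0 0 0;0 0 0 -0.19 0 0 0;0 0 0 -0.2 0 0 0;0 0 0 -0.2 0 0 0",
)

```text
t: 10.55
position: [438.5, 47.0, 85.1]
ee_rot: [0.001, -0.114, 0.993, 0.0]
contact_force: [-0.2, -0.2, -0.9]
finger_gap: 0.462
gripper_force: 50.8
```

```bash
python3 - <<'E'
from h import *
s=ctrl.sense();P=pose('wrist',s);im=ctrl.camera('wrist');cv2.imwrite('pics/w6.png',im[:,:,::-1])
p=s['position'];Rt=Rq(s['ee_rot']);print(p,s['contact_force'],s['finger_gap'])
# tool frame: relay x = -tool x ; top face at tool z = -(67-15.4)
for x in(-37,37):
    print(x,w2p(P,p+Rt.apply([-x,0,-51.6])).round(1))
g=im[:,270:300].astype(int).mean(1);
for r in range(100,300,2):
    pass
hsv=cv2.cvtColor(im[:,:,::-1].copy(),cv2.COLOR_BGR2HSV)
yl=cv2.inRange(hsv,(18,120,40),(35,255,255));bl=cv2.inRange(hsv,(105,120,20),(130,255,255))
for n,m in(('y',yl),('b',bl)):
    m=m.copy();m[:,:220]=0;m[:,350:]=0
    k,_,st,ce=cv2.connectedComponentsWithStats(m);i=1+st[1:,4].argmax();print(n,st[i],ce[i])
print([int(v) for v in g[80:300:4].sum(1)])
print(tocmd([615.2-.4,194.9,70],1.621,s))
E
```

```text
[438.46891103  47.01837215  85.06277567] [-0.18709781 -0.16263396 -0.90775978] 0.4620770841562824
-37 [[283.6 190.8]]
37 [[283.7 352.9]]Traceback (most recent call last):
  File "<stdin>", line 14, in <module>
ValueError: attempt to get argmax of an empty sequence
```

```bash
python3 - <<'E'
from h import *
s=ctrl.sense();P=pose('wrist',s);p=s['position'];Rt=Rq(s['ee_rot'])
im=cv2.imread('pics/w6.png')
print([ (r,im[r,265:302].mean(0).astype(int).tolist()) for r in range(150,250,3)])
for x in(-37,):
    for z in(67,65,22):print(x,z,w2p(P,p+Rt.apply([-x,0,-(z-15.4)])).round(1))
print('label?');print(tocmd([614.8,194.9,85],1.621,s))
E
```

```text
[(150, [75, 94, 106]), (153, [75, 94, 105]), (156, [76, 95, 106]), (159, [77, 96, 108]), (162, [77, 96, 109]), (165, [76, 95, 107]), (168, [75, 94, 106]), (171, [76, 94, 106]), (174, [75, 94, 105]), (177, [75, 93, 105]), (180, [74, 93, 104]), (183, [73, 91, 103]), (186, [46, 38, 35]), (189, [37, 15, 3]), (192, [37, 16, 3]), (195, [37, 16, 3]), (198, [38, 16, 4]), (201, [37, 16, 3]), (204, [37, 16, 3]), (207, [37, 16, 3]), (210, [37, 16, 3]), (213, [42, 18, 3]), (216, [53, 24, 5]), (219, [58, 28, 6]), (222, [62, 31, 8]), (225, [64, 32, 9]), (228, [64, 32, 9]), (231, [64, 31, 9]), (234, [64, 31, 9]), (237, [64, 32, 9]), (240, [64, 32, 9]), (243, [64, 32, 9]), (246, [64, 32, 9]), (249, [64, 31, 8])]
-37 67 [[283.6 190.8]]
-37 65 [[283.6 189.7]]
-37 22 [[283.8 171.7]]
label?
[array([-0.4133,  0.2076, -0.0026]), array([ 0.0001, -0.0003,  0.057 ])]
```

>>> step_arm(
  series="0 -0.413 0.2075 0 0 0 0.057;0 -0.413 0.2075 0 0 0 0.057;0 -0.413 0.2075 0 0 0 0.057;0 -0.413 0.2075 0 0 0 0.057;0 -0.413 0.2075 0 0 0 0.057;0 -0.413 0.2075 0 0 0 0.057;0 -0.413 0.2075 0 0 0 0.057;0 -0.413 0.2075 0 0 0 0.057",
)

```text
t: 11.4
position: [613.6, 192.5, 82.7]
ee_rot: [-0.002, -0.024, 1.0, -0.001]
contact_force: [0.3, -1.4, -1.6]
finger_gap: 0.464
gripper_force: 50.7
```

```bash
python3 - <<'E'
from h import *
s=ctrl.sense();P=pose('wrist',s);im=ctrl.camera('wrist');cv2.imwrite('pics/w7.png',im[:,:,::-1])
S=pose('side');a=ctrl.camera('side');cv2.imwrite('pics/s7.png',a[:,:,::-1])
print(s['position'],s['contact_force'],s['finger_gap'],tocmd([614.6,194.9,37],1.621,s))
b=im[:,:,::-1][60:330,130:440];c=a[150:240,270:370,::-1]
m=np.zeros((600,800,3),np.uint8);B=cv2.resize(b,None,fx=1.6,fy=1.6,interpolation=cv2.INTER_CUBIC);m[:B.shape[0],:B.shape[1]]=B
C=cv2.resize(c,None,fx=3,fy=3,interpolation=cv2.INTER_CUBIC);m[:C.shape[0],500:500+C.shape[1]]=C[:,:300];cv2.imwrite('pics/m7.png',m)
c_,s_=np.cos(.05),np.sin(.05)
for x in(-50,50):
  for y in(-31,31): print(x,y,((w2p(P,[615.2+c_*x-s_*y,194.9+s_*x+c_*y,50])-[130,60])*1.6).round(0))
E
```

```text
[613.64992393 192.48286808  82.70986215] [ 0.34581221 -1.40451214 -1.59956985] 0.4637812699666998 [array([-0.0025,  0.0049,  0.0914]), array([-0.0006, -0.0012, -0.0007])]
-50 -31 [[171. 133.]]
-50 31 [[333. 133.]]
50 -31 [[180. 368.]]
50 31 [[324. 368.]]
```

View pics/m7.png

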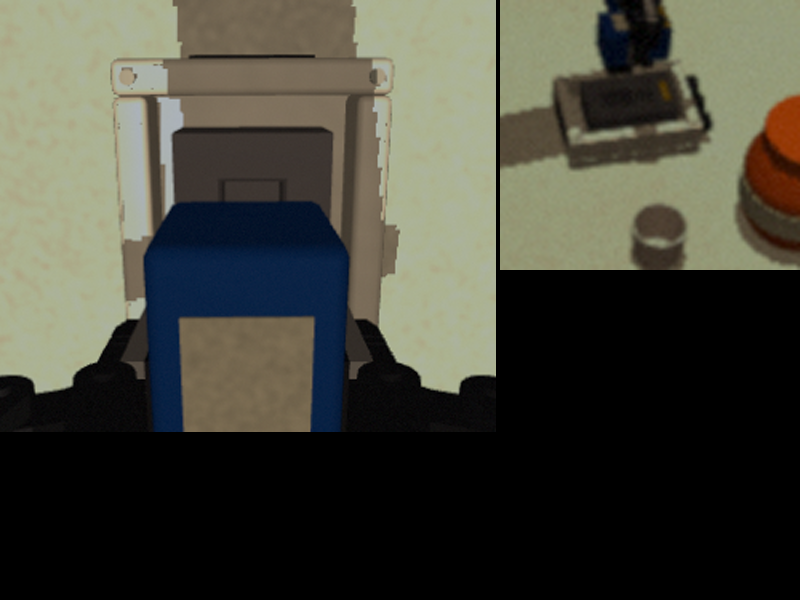

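The relay is held centred over the socket block. The block's near edge is at row 133, columns 172-332, which matches the model to within 1 mm. I'll lower to just above the block.

>>> step_arm(
  series="0 0 0 0.03 0 0 0;0 0 0 0.07 0 0 0;0 0 0 0.085 0 0 0;0 0 0 0.085 0 0 0;0 0 0 0.085 0 0 0",
)

```text
t: 12.0
position: [615.5, 194.5, 42.1]
ee_rot: [0.0, -0.025, 1.0, 0.0]
contact_force: [1.0, 0.5, -0.7]
finger_gap: 0.46
gripper_force: 50.7
```

```bash
python3 - <<'E'
from h import *
s=ctrl.sense();print(s['position'],s['contact_force'],tocmd([614.6,194.9,34],1.621,s))
E
```

```text
[615.48448012 194.52284211  42.12927633] [ 1.01544655  0.5258613  -0.74012015] [array([0.0017, 0.0008, 0.0163]), array([ 0.    ,  0.0001, -0.0002])]
```

>>> step_arm(
  series="0 0.0017 0.0008 0.005 0 0 0;0 0.0017 0.0008 0.01 0 0 0;0 0.0017 0.0008 0.015 0 0 0;0 0.0017 0.0008 0.019 0 0 0;0 0.0017 0.0008 0.023 0 0 0;0 0.0017 0.0008 0.023 0 0 0",
)

```text
t: 12.6
position: [614.2, 194.9, 30.0]
ee_rot: [-0.0, -0.025, 1.0, -0.0]
contact_force: [0.2, 0.9, -1.0]
finger_gap: 0.463
gripper_force: 50.7
```

>>> step_arm(
  series="0 0 0 0.006 0 0 0;0 0 0 0.012 0 0 0;0 0 0 0.018 0 0 0;0 0 0 0.024 0 0 0;0 0 0 0.029 0 0 0;0 0 0 0.032 0 0 0;0 0 0 0.034 0 0 0;0 0 0 0.034 0 0 0",
)

```text
t: 13.4
position: [614.5, 194.9, 13.3]
ee_rot: [-0.0, -0.025, 1.0, -0.0]
contact_force: [0.9, 0.3, -1.2]
finger_gap: 0.466
gripper_force: 50.7
```

>>> step_arm(
  series="0 0 0 0.002 0 0 0;0 0 0 0.004 0 0 0;0 0 0 0.006 0 0 0;0 0 0 0.006 0 0 0",
)

```text
t: 13.8
position: [614.8, 195.1, 12.7]
ee_rot: [0.0, -0.025, 1.0, 0.0]
contact_force: [-4.5, -1.0, 8.2]
finger_gap: 0.462
gripper_force: 51.7
```

>>> step_arm(
  series="0 0 0 0.004 0 0 0;0 0 0 0.004 0 0 0;0 0 0 -0.004 0 0 0;0.8 0 0 -0.004 0 0 0;0.8 0 0 -0.004 0 0 0;0.8 0 0 -0.004 0 0 0;0.8 0 0 -0.02 0 0 0;0.8 0 0 -0.1 0 0 0;0.8 0 0 -0.2 0 0 0;0.8 0 0 -0.25 0 0 0",
)

```text
t: 14.8
position: [617.1, 195.2, 140.7]
ee_rot: [0.004, -0.025, 1.0, 0.001]
contact_force: [0.9, 0.4, 0.3]
finger_gap: 0.8
gripper_force: 0.0
```

```bash
python3 - <<'E'
from h import *
s=ctrl.sense();print(s['position'],s['contact_force'],s['finger_gap'])
P=pose('wrist',s);im=ctrl.camera('wrist');cv2.imwrite('pics/w8.png',im[:,:,::-1])
hsv=cv2.cvtColor(im,cv2.COLOR_RGB2HSV);bl=cv2.inRange(hsv,(105,150,20),(130,255,255))
k,_,st,ce=cv2.connectedComponentsWithStats(bl)
for i in range(1,k):
    if st[i,4]>300:print(st[i],ce[i])
c_,s_=np.cos(.05),np.sin(.05)
print(w2p(P,[[615.2+c_*x-s_*y,194.9+s_*x+c_*y,z] for x in(-37,37) for y in(-20,20) for z in (95,)]).round(0).tolist())
for d in ctrl.tip_of('top','lever_tip')[:2]:print(d)
ctrl.camera('top')
T=pose('top')
for l in('lever_tip','test_top','lever_hinge'):
  for d in ctrl.tip_of('top',l)[:3]:print(l,d,p2w(T,d['pixel'],91).round(0))
E
```

```text
[617.13423281 195.16867393 140.67134188] [0.85492272 0.37931561 0.32741295] 0.7997701198157388
[ 255  149   59  109 3815] [284.15753604 198.28099607]
[458 202  59  64 929] [475.94510226 224.7050592 ]
[ 520  240   40   98 2680] [543.43022388 287.59067164]
[[253.0, 155.0], [314.0, 155.0], [256.0, 259.0], [312.0, 259.0]]
{'pixel': [331.3, 165.1], 'confidence': 0.41}
lever_tip {'pixel': [322.5, 196.1], 'confidence': 0.52} [[ 549. -131.   91.]]
test_top {'pixel': [351.0, 189.7], 'confidence': 0.58} [[ 566. -207.   91.]]
test_top {'pixel': [334.8, 187.6], 'confidence': 0.4} [[ 572. -164.   91.]]
lever_hinge {'pixel': [329.9, 166.9], 'confidence': 0.67} [[ 629. -153.   91.]]
```

```bash
python3 - <<'E'
from h import *
s=ctrl.sense();print(s['position'],tocmd([570,-137,130],1.386,s))
E
```

```text
[613.26659609 194.85583468 133.85429871] [array([ 0.1195, -0.6586,  0.0085]), array([-0.0003, -0.001 ,  0.0747])]
```

>>> step_arm(
  series="0.6 0.119 -0.658 0 0 0 0.0747;0.6 0.119 -0.658 0 0 0 0.0747;0.6 0.119 -0.658 0 0 0 0.0747;0.6 0.119 -0.658 0 0 0 0.0747;0.6 0.119 -0.658 0 0 0 0.0747;0.6 0.119 -0.658 0 0 0 0.0747;0.6 0.119 -0.658 0 0 0 0.0747;0.6 0.119 -0.658 0 0 0 0.0747;0.6 0.119 -0.658 0 0 0 0.0747;0.6 0.119 -0.658 0 0 0 0.0747",
)

```text
t: 16.1
position: [571.3, -134.1, 134.1]
ee_rot: [-0.001, 0.091, 0.996, 0.001]
contact_force: [0.0, 0.7, -0.1]
finger_gap: 0.602
gripper_force: 0.0
```

```bash
cat > red.py <<'E'
from h import *
s=ctrl.sense();P=pose('wrist',s);im=ctrl.camera('wrist');cv2.imwrite('pics/w9.png',im[:,:,::-1]);ctrl.camera('top')
print(s['position'],s['ee_rot'].round(3),s['contact_force'])
hsv=cv2.cvtColor(im,cv2.COLOR_RGB2HSV);rd=cv2.inRange(hsv,(0,150,40),(8,255,255))|cv2.inRange(hsv,(172,150,40),(180,255,255))
k,lb,st,ce=cv2.connectedComponentsWithStats(rd)
for i in range(1,k):
    if st[i,4]>100:
        print(st[i],ce[i].round(1))
        for r in range(st[i,1],st[i,1]+st[i,3],6):
            c=np.where(lb[r]==i)[0];m=im[r,c].mean(0).astype(int);w=p2w(P,[[c[0]-.5,r],[c[-1]+.5,r]],95);print(r,c[0],c[-1],m,w[:,:2].round(1).tolist())
c_,s_=np.cos(-.185),np.sin(-.185)
C=np.array([593,-177.8])
f=lambda x,y,z:[C[0]+c_*x-s_*y,C[1]+s_*x+c_*y,z]
print('pred tip',w2p(P,[f(35-77.6,36-8,91),f(35-77.6,36+8,91),f(35-77.6+2,28,99),f(35-79.6,44,83)]).round(1).tolist())
yl=cv2.inRange(hsv,(18,140,60),(35,255,255));k,lb,st,ce=cv2.connectedComponentsWithStats(yl)
for i in range(1,k):
    if st[i,4]>100:print('y',st[i],p2w(P,[ce[i]],72).round(1))
for l in('lever_tip','test_top'):
    for d in ctrl.tip_of('wrist',l)[:2]:print(l,d,p2w(P,d['pixel'],91 if l[0]=='l' else 72).round(1))
E
python3 red.py
```

```text
[ 571.30608391 -134.09970201  134.09688001] [-0.001  0.091  0.996  0.001] [ 0.03532348  0.69966081 -0.11138479]
[   0    0   81   63 2765] [33.4 23.5]
0 31 76 [152   6   1] [[412.1, -258.4], [418.6, -230.4]]
6 22 79 [157   1   0] [[414.0, -265.0], [422.2, -229.6]]
12 13 79 [153   2   1] [[415.9, -271.8], [425.4, -230.5]]
18 4 72 [150   2   1] [[417.8, -278.6], [427.6, -235.8]]
24 0 62 [147   0   0] [[420.4, -282.3], [429.5, -242.9]]
30 0 53 [143   1   0] [[423.7, -283.5], [431.5, -249.5]]
36 0 43 [134   0   0] [[427.0, -284.7], [433.4, -256.7]]
42 0 34 [120   1   0] [[430.3, -285.9], [435.4, -263.5]]
48 0 24 [106   1   0] [[433.6, -287.1], [437.2, -271.0]]
54 0 13 [89  3  1] [[436.9, -288.3], [439.0, -279.2]]
60 0 3 [68  8  4] [[440.3, -289.6], [440.9, -286.9]]
[ 266  193   28  107 2352] [279.6 246.3]
193 272 287 [53  7  5] [[554.7, -139.2], [556.6, -128.9]]
199 268 291 [76  2  1] [[558.2, -142.5], [561.0, -127.0]]
205 267 291 [96  2  0] [[562.0, -144.0], [565.1, -127.7]]
211 268 291 [97  1  0] [[566.2, -144.1], [569.1, -128.4]]
217 268 291 [97  1  0] [[570.3, -144.9], [573.2, -129.2
[... 354 characters left out ...]
 272 288 [95  2  0] [[600.5, -148.1], [602.7, -136.6]]
265 272 288 [94  2  0] [[605.0, -149.0], [607.1, -137.4]]
271 272 288 [93  1  0] [[609.4, -149.8], [611.6, -138.2]]
277 267 293 [85  2  0] [[613.3, -154.2], [616.8, -135.5]]
283 267 293 [149   0   0] [[617.9, -155.1], [621.4, -136.3]]
289 266 293 [175  27  12] [[622.4, -156.7], [626.0, -137.2]]
295 266 293 [175   0   0] [[627.1, -157.6], [630.7, -138.0]]
pred tip [[267.4, 194.9], [291.3, 194.9], [266.8, 200.7], [291.1, 189.4]]
y [ 163  198   42   41 1312] [[ 566.5 -208.6   72. ]]
lever_tip {'pixel': [277.5, 193.6], 'confidence': 0.67} [[ 556.7 -135.6   91. ]]
test_top {'pixel': [182.0, 221.1], 'confidence': 0.76} [[ 568.5 -210.4   72. ]]
```

```bash
python3 - <<'E'
from h import *
s=ctrl.sense();print(s['position'],tocmd([574.8,-137.7,32],1.386,s))
E
```

```text
[ 571.77357143 -134.63509277  135.02416501] [array([-0.0072, -0.0051,  0.206 ]), array([ 0.0002, -0.0002,  0.001 ])]
```

>>> step_arm(
  series="0.6 -0.007 -0.005 0.05 0 0 0.001;0.6 -0.007 -0.005 0.11 0 0 0.001;0.6 -0.007 -0.005 0.16 0 0 0.001;0.6 -0.007 -0.005 0.19 0 0 0.001;0.6 -0.007 -0.005 0.205 0 0 0.001;0.6 -0.007 -0.005 0.21 0 0 0.001;0.6 -0.007 -0.005 0.21 0 0 0.001",
)

```text
t: 17.0
position: [575.2, -139.8, 31.1]
ee_rot: [0.001, 0.094, 0.996, -0.0]
contact_force: [0.8, 0.5, 0.2]
finger_gap: 0.605
gripper_force: 0.0
```

>>> step_arm(
  series="0.4 0 0.004 0.002 0 0 0;0 0 0.004 0.002 0 0 0;0 0 0.004 0.002 0 0 0;0 0 0.004 0.002 0 0 0;0 0 0.004 0.002 0 0 0;0 0 0.004 0.002 0 0 0",
  squeeze=40,
)

```text
t: 17.6
position: [575.5, -137.9, 30.3]
ee_rot: [0.001, 0.094, 0.996, -0.0]
contact_force: [-1.4, -0.5, 4.8]
finger_gap: 0.175
gripper_force: 42.8
```

```bash
python3 - <<'E'
from h import *
s=ctrl.sense();p=s['position'];print(p,s['contact_force'],s['finger_gap'])
h=np.array([634,-148.8]);u=np.array([np.cos(-.185),np.sin(-.185)])
x0=(p[:2]-h)@u; z0=p[2]+60-72; r=np.hypot(x0,z0);print(x0,z0,r)
r=62;a0=np.radians(75.9);Rt=Rq(s['ee_rot'])
for al in (70,62,54,46,38,30,22,15,9,4,2):
    a=np.radians(al);dx=-r*(np.sin(a)-np.sin(a0));dz=r*(np.cos(a)-np.cos(a0))
    print(al,(Rt.inv().apply([*(dx*u),dz])/500).round(4))
E
```

```text
[ 575.50967387 -137.86187628   30.34599844] [-1.43453271 -0.49547186  4.76709259] 0.1750192449689684
-59.50429180591665 18.345998441018054 62.268261595467045
70 [-0.0038  0.     -0.0122]
62 [-0.0108  0.     -0.028 ]
54 [-0.02    0.0001 -0.0426]
46 [-0.0312  0.0001 -0.0559]
38 [-0.044   0.0001 -0.0674]
30 [-0.0584  0.0002 -0.0771]
22 [-0.0739  0.0002 -0.0847]
15 [-0.0883  0.0002 -0.0894]
9 [-0.101   0.0003 -0.0921]
4 [-0.1118  0.0003 -0.0933]
2 [-0.1161  0.0003 -0.0935]
```

>>> step_arm(
  series="0 -0.004 0 -0.012 0 0 0;0 -0.011 0 -0.028 0 0 0;0 -0.02 0 -0.0425 0 0 0;0 -0.031 0 -0.056 0 0 0;0 -0.044 0 -0.0675 0 0 0;0 -0.0585 0 -0.077 0 0 0;0 -0.074 0 -0.0845 0 0 0;0 -0.088 0 -0.0895 0 0 0;0 -0.088 0 -0.0895 0 0 0;0 -0.088 0 -0.0895 0 0 0",
)

```text
t: 18.6
position: [615.0, -145.1, 74.3]
ee_rot: [-0.004, 0.094, 0.996, 0.001]
contact_force: [-7.3, 1.0, -3.3]
finger_gap: 0.175
gripper_force: 39.3
```

```bash
python3 - <<'E'
from h import *
s=ctrl.sense();p=s['position'];print(p,s['contact_force'],s['finger_gap'])
h=np.array([634,-148.8]);u=np.array([np.cos(-.185),np.sin(-.185)]);print((p[:2]-h)@u,p[2]-12)
E
```

```text
[ 614.97629732 -145.13432758   74.30447102] [-7.26353251  1.03995227 -3.27752401] 0.1751674974474566
-19.373374722869656 62.30447101691945
```

>>> step_arm(
  series="0 -0.006 0 -0.001 0 0 0;0 -0.012 0 -0.0025 0 0 0;0 -0.018 0 -0.0035 0 0 0;0 -0.024 0 -0.004 0 0 0;0 -0.028 0 -0.004 0 0 0;0 -0.028 0 -0.004 0 0 0;0 -0.028 0 -0.004 0 0 0",
)

```text
t: 19.3
position: [628.7, -147.6, 76.9]
ee_rot: [-0.004, 0.094, 0.996, 0.001]
contact_force: [-8.2, 1.9, -0.5]
finger_gap: 0.177
gripper_force: 39.1
```

```bash
python3 - <<'E'
from h import *
s=ctrl.sense();p=s['position'];print(p,s['contact_force'],s['finger_gap'])
h=np.array([634,-148.8]);u=np.array([np.cos(-.185),np.sin(-.185)]);print((p[:2]-h)@u,p[2]-12)
E
```

```text
[ 628.68251594 -147.61715709   76.93500332] [-8.19168033  1.86051426 -0.47915224] 0.17741297969783915
-5.444327695315953 64.93500332016589
```

>>> step_arm(
  series="0 -0.004 0 0 0 0 0;0 -0.006 0 0 0 0 0;0 -0.006 0 0 0 0 0",
)

```text
t: 19.6
position: [631.5, -148.1, 77.2]
ee_rot: [-0.004, 0.094, 0.996, 0.001]
contact_force: [-8.5, 1.8, 1.0]
finger_gap: 0.175
gripper_force: 39.1
```

>>> step_arm(
  series="0 -0.004 0 0 0 0 0;0 -0.006 0 0 0 0 0;0 -0.006 0 0 0 0 0",
)

```text
t: 19.9
position: [636.4, -149.0, 77.4]
ee_rot: [-0.002, 0.094, 0.996, 0.001]
contact_force: [-5.1, 1.5, -2.0]
finger_gap: 0.176
gripper_force: 39.1
```

>>> step_arm(
  series="0 -0.003 0 0 0 0 0;0 -0.005 0 0 0 0 0;0 -0.005 0 0 0 0 0",
)

```text
t: 20.2
position: [638.1, -149.4, 77.3]
ee_rot: [-0.002, 0.094, 0.996, 0.001]
contact_force: [-7.0, 1.4, -0.7]
finger_gap: 0.176
gripper_force: 38.9
```

>>> step_arm(
  series="0 -0.004 0 0 0 0 0;0 -0.008 0 0 0 0 0;0 -0.008 0 0 0 0 0",
)

```text
t: 20.5
position: [641.7, -150.0, 77.2]
ee_rot: [-0.003, 0.094, 0.996, 0.001]
contact_force: [-6.6, 2.3, -0.2]
finger_gap: 0.174
gripper_force: 38.9
```

```bash
python3 - <<'E'
from h import *
def red(im):
    hsv=cv2.cvtColor(im,cv2.COLOR_RGB2HSV);m=cv2.inRange(hsv,(0,150,40),(8,255,255))|cv2.inRange(hsv,(172,150,40),(180,255,255))
    k,l,st,ce=cv2.connectedComponentsWithStats(m);return [(st[i].tolist(),ce[i].round(1).tolist()) for i in range(1,k) if st[i,4]>15]
S=pose('side');P=pose('wrist')
print(red(cv2.imread('pics/side0.png')[:,:,::-1].copy()))
print(red(ctrl.camera('side')));im=ctrl.camera('wrist');print(red(im));cv2.imwrite('pics/w10.png',im[:,:,::-1])
h=np.array([634,-148.8,72]);u=np.array([np.cos(-.185),np.sin(-.185),0])
for th in(0,-.1,.2,.5):
    a=th+np.radians(10);t=h-80*np.sin(a)*u+[0,0,80*np.cos(a)];g=h-62*np.sin(a)*u+[0,0,62*np.cos(a)]
    print(th,w2p(S,[t,g]).round(1).tolist(),w2p(P,[t,g,h]).round(1).tolist())
E
```

```text
[([336, 244, 9, 20, 93], [339.8, 253.8]), ([255, 320, 20, 36, 307], [264.2, 337.1])]
[([338, 244, 6, 20, 83], [340.4, 253.9]), ([255, 320, 20, 36, 308], [264.2, 337.2])]
[([261, 204, 47, 78, 3217], [283.7, 244.0])]
0 [[338.8, 245.8], [339.3, 249.7]] [[282.8, 248.3], [283.0, 238.8], [283.3, 219.5]]
-0.1 [[341.8, 245.8], [341.6, 249.6]] [[282.9, 271.1], [283.1, 254.3], [283.3, 219.5]]
0.2 [[333.0, 246.5], [334.8, 250.2]] [[282.7, 200.9], [282.9, 207.0], [283.3, 219.5]]
0.5 [[325.0, 248.7], [328.7, 251.9]] [[282.5, 136.5], [282.7, 162.7], [283.3, 219.5]]
```

```bash
python3 - <<'E'
from h import *
P=pose('wrist');im=cv2.imread('pics/w10.png')
for r in range(196,310,4):
    m=(im[r,:,2]>60)&(im[r,:,1]<40);c=np.where(m)[0];print(r,(c[0],c[-1]) if len(c) else None,im[r,278:290].mean(0).astype(int).tolist())
h=np.array([634,-148.8,72]);u=np.array([np.cos(-.185),np.sin(-.185),0]);v=np.array([-u[1],u[0],0])
for th in(.1,0,-.05,-.1,-.12):
    a=th+np.radians(10);e=-np.sin(a)*u+[0,0,np.cos(a)];n=-np.cos(a)*u-[0,0,np.sin(a)]
    print(th,'near top',w2p(P,[h+80*e+8*n-8*v,h+80*e+8*n+8*v]).round(0).tolist(),'far top',w2p(P,[h+80*e-8*n]).round(0).tolist(),'pad low near',w2p(P,[h+50*e+8*n]).round(0).tolist())
E
```

```text
196 None [17, 17, 20]
200 None [17, 18, 21]
204 None [13, 14, 37]
208 (np.int64(266), np.int64(301)) [0, 3, 99]
212 (np.int64(265), np.int64(302)) [0, 1, 113]
216 (np.int64(265), np.int64(302)) [2, 3, 78]
220 (np.int64(265), np.int64(302)) [2, 3, 78]
224 (np.int64(265), np.int64(302)) [2, 3, 78]
228 (np.int64(266), np.int64(302)) [1, 3, 78]
232 (np.int64(266), np.int64(301)) [2, 3, 78]
236 (np.int64(264), np.int64(303)) [1, 3, 79]
240 (np.int64(263), np.int64(304)) [0, 4, 98]
244 (np.int64(262), np.int64(305)) [0, 4, 117]
248 (np.int64(261), np.int64(306)) [1, 7, 127]
252 (np.int64(261), np.int64(306)) [1, 7, 132]
256 (np.int64(261), np.int64(559)) [0, 6, 132]
260 (np.int64(261), np.int64(548)) [0, 7, 132]
264 (np.int64(261), np.int64(537)) [0, 5, 132]
268 (np.int64(261), np.int64(530)) [0, 4, 131]
272 (np.int64(262), np.int64(522)) [0, 2, 130]
276 (np.int64(264), np.int64(517)) [0, 2, 126]
280 (np.int64(268), np.int64(511)) [0, 2, 121]
284 (np.int64(483), np.int64(506)) [16, 17, 18]
288 (np.int64(481), np.int64(502)) [173, 210, 204]
292 (np.int64(478), np.int64(499)) [36, 39, 44]
296 (np.int64(476), np.int64(495)) [35, 38, 44]
300 (np.int64(474), np.int64(491)) [36, 39, 44]
304 (np.int64(472), np.int64(559)) [36, 39, 44]
308 (np.int64(472), np.int64(559)) [35, 38, 43]
0.1 near top [[259.0, 201.0], [306.0, 201.0]] far top [[283.0, 249.0]] pad low near [[283.0, 203.0]]
0 near top [[259.0, 225.0], [307.0, 225.0]] far top [[283.0, 272.0]] pad low near [[283.0, 215.0]]
-0.05 near top [[259.0, 237.0], [307.0, 237.0]] far top [[283.0, 283.0]] pad low near [[283.0, 221.0]]
-0.1 near top [[259.0, 249.0], [307.0, 249.0]] far top [[283.0, 293.0]] pad low near [[283.0, 227.0]]
-0.12 near top [[259.0, 253.0], [307.0, 253.0]] far top [[283.0, 297.0]] pad low near [[283.0, 230.0]]
```

>>> step_arm(
  series="0 0 0 0 0 0 0;0 0 0 0 0 0 0;0 -0.003 0 0 0 0 0;0 -0.006 0 0 0 0 0;0 -0.01 0 0 0 0 0;0 -0.01 0 0 0 0 0",
  squeeze=120,
)

```text
t: 21.2
position: [643.5, -150.3, 77.4]
ee_rot: [-0.006, 0.094, 0.996, 0.002]
contact_force: [-13.1, 4.2, 5.2]
finger_gap: 0.149
gripper_force: 119.4
```

```bash
cat > lev.py <<'E'
from h import *
s=ctrl.sense();P=pose('wrist',s);im=ctrl.camera('wrist')[:,:,::-1]
print(s['position'],s['contact_force'],s['finger_gap'])
g=im[:,276:292].mean(1).astype(int);print([(r,g[r].tolist()) for r in range(200,300,4)])
h=np.array([634,-148.8,72]);u=np.array([np.cos(-.185),np.sin(-.185),0])
for th in(.1,0,-.05,-.1,-.12):
    a=th+np.radians(10);e=-np.sin(a)*u+[0,0,np.cos(a)];n=-np.cos(a)*u-[0,0,np.sin(a)]
    print(th,w2p(P,[h+80*e+8*n,h+80*e-8*n])[:,1].round(0).tolist())
E
python3 lev.py
```

```text
[ 643.49829346 -150.29352027   77.38197176] [-13.08708605   4.18977277   5.15834055] 0.14874659760622827
[(200, [17, 18, 20]), (204, [0, 3, 95]), (208, [0, 2, 111]), (212, [2, 3, 81]), (216, [1, 4, 78]), (220, [1, 3, 77]), (224, [1, 3, 77]), (228, [2, 3, 77]), (232, [2, 3, 79]), (236, [2, 3, 79]), (240, [0, 3, 92]), (244, [0, 3, 114]), (248, [0, 4, 124]), (252, [0, 6, 131]), (256, [0, 5, 131]), (260, [0, 4, 131]), (264, [0, 4, 131]), (268, [0, 4, 130]), (272, [0, 2, 129]), (276, [0, 1, 126]), (280, [0, 2, 117]), (284, [67, 81, 80]), (288, [172, 208, 203]), (292, [59, 64, 73]), (296, [36, 38, 43])]
0.1 [194.0, 242.0]
0 [218.0, 265.0]
-0.05 [230.0, 276.0]
-0.1 [242.0, 287.0]
-0.12 [246.0, 291.0]
```

>>> step_arm(
  series="0 -0.004 0 0 0 0 0;0 -0.008 0 0 0 0 0;0 -0.012 0 0 0 0 0;0 -0.012 0 0 0 0 0",
)

```text
t: 21.65
position: [645.0, -150.6, 77.2]
ee_rot: [-0.011, 0.094, 0.995, 0.003]
contact_force: [-20.5, 5.2, 10.5]
finger_gap: 0.149
gripper_force: 120.8
```

```bash
python3 lev.py
```

```text
[ 645.02254448 -150.55348776   77.168008  ] [-20.48511611   5.19787368  10.47033801] 0.14886329248188546
[(200, [1, 3, 85]), (204, [0, 3, 106]), (208, [0, 2, 110]), (212, [1, 3, 78]), (216, [2, 3, 78]), (220, [2, 3, 79]), (224, [2, 4, 77]), (228, [2, 3, 78]), (232, [1, 3, 78]), (236, [1, 4, 79]), (240, [2, 4, 89]), (244, [0, 3, 111]), (248, [0, 4, 122]), (252, [0, 4, 129]), (256, [0, 5, 131]), (260, [0, 6, 131]), (264, [0, 4, 130]), (268, [0, 4, 129]), (272, [0, 2, 129]), (276, [0, 2, 127]), (280, [0, 1, 118]), (284, [117, 142, 139]), (288, [148, 180, 178]), (292, [65, 70, 80]), (296, [35, 37, 42])]
0.1 [187.0, 235.0]
0 [211.0, 259.0]
-0.05 [223.0, 270.0]
-0.1 [235.0, 281.0]
-0.12 [240.0, 285.0]
```

>>> step_arm(
  series="0.6 0.004 0 0 0 0 0;0.6 0.004 0 0 0 0 0;0.6 0.004 0 0 0 0 0;0.6 0.004 0 0 0 0 0",
)

```text
t: 22.1
position: [654.9, -153.0, 77.8]
ee_rot: [0.002, 0.094, 0.996, -0.0]
contact_force: [-0.1, -0.6, 0.2]
finger_gap: 0.603
gripper_force: 0.0
```

```bash
python3 lev.py
```

```text
[ 654.94171809 -152.96456449   77.76004856] [-0.09314182 -0.55952663  0.2471603 ] 0.6025234502330741
[(200, [1, 5, 125]), (204, [0, 5, 125]), (208, [0, 5, 126]), (212, [0, 5, 127]), (216, [0, 6, 127]), (220, [0, 6, 128]), (224, [0, 4, 125]), (228, [0, 3, 119]), (232, [0, 3, 94]), (236, [66, 75, 81]), (240, [65, 74, 80]), (244, [64, 73, 80]), (248, [62, 71, 78]), (252, [29, 32, 35]), (256, [11, 11, 12]), (260, [10, 10, 11]), (264, [11, 12, 13]), (268, [107, 130, 127]), (272, [174, 213, 206]), (276, [42, 46, 52]), (280, [34, 36, 42]), (284, [34, 37, 42]), (288, [34, 37, 41]), (292, [60, 66, 75]), (296, [94, 104, 118])]
0.1 [163.0, 211.0]
0 [187.0, 235.0]
-0.05 [199.0, 247.0]
-0.1 [212.0, 258.0]
-0.12 [217.0, 263.0]
```

>>> step_arm(
  series="0.6 0 0.001 -0.08 0 0 0;0.6 0 0.001 -0.17 0 0 0;0.6 0 0.001 -0.25 0 0 0;0.6 0.05 0 -0.3 0 0 0;0.6 0.15 0 -0.3 0 0 0;0.6 0.25 0 -0.3 0 0 0;0.6 0.3 0 -0.3 0 0 0;0.6 0.3 0 -0.3 0 0 0",
)

```text
t: 22.95
position: [502.7, -124.3, 227.1]
ee_rot: [0.0, 0.094, 0.996, 0.001]
contact_force: [0.6, -0.0, 0.5]
finger_gap: 0.601
gripper_force: 0.0
```

```bash
cat > fin.py <<'E'
from h import *
def red(im):
    hsv=cv2.cvtColor(im,cv2.COLOR_RGB2HSV);m=cv2.inRange(hsv,(0,150,40),(8,255,255))|cv2.inRange(hsv,(172,150,40),(180,255,255))
    k,l,st,ce=cv2.connectedComponentsWithStats(m);return [(st[i].tolist(),ce[i].round(1).tolist()) for i in range(1,k) if st[i,4]>15]
s=ctrl.sense();print(s['t'],s['position'],s['contact_force'])
for n in('side','top'):
    im=ctrl.camera(n);cv2.imwrite(f'pics/{n}9.png',im[:,:,::-1]);print(n,red(im),red(cv2.imread(f'pics/{n}0.png')[:,:,::-1].copy()))
    a=cv2.imread(f'pics/{n}0.png').astype(int);b=im[:,:,::-1].astype(int)
    for l in('tub','softener','stain_can','dose_cup','brush','driver','token_tray','relay'):
        d=ctrl.spot_in(n,l);print(l,[np.round(x['rect']).tolist() for x in d[:1]])
P=pose('top');print('relay pred top', w2p(P,[615.2,194.9,95]))
E
python3 fin.py
```

```text
22.95 [ 502.70988498 -124.30625615  227.07255989] [ 0.64918549 -0.04237072  0.5231808 ]
side [([336, 244, 9, 20, 96], [339.8, 253.8]), ([255, 320, 20, 36, 307], [264.2, 337.1])] [([336, 244, 9, 20, 93], [339.8, 253.8]), ([255, 320, 20, 36, 307], [264.2, 337.1])]
tub [[350.0, 182.0, 394.0, 236.0]]
softener [[315.0, 114.0, 323.0, 154.0]]
stain_can [[346.0, 314.0, 376.0, 356.0]]
dose_cup [[314.0, 217.0, 332.0, 238.0]]
brush [[247.0, 147.0, 258.0, 188.0]]
driver [[256.0, 322.0, 276.0, 364.0]]
token_tray [[363.0, 244.0, 405.0, 295.0]]
relay [[363.0, 248.0, 407.0, 291.0]]
top [([374, 248, 35, 16, 259], [390.6, 255.4])] [([323, 162, 10, 10, 76], [327.9, 166.4]), ([374, 248, 35, 16, 258], [390.6, 255.4])]
tub [[238.0, 88.0, 283.0, 147.0]]
softener [[100.0, 138.0, 141.0, 181.0]]
stain_can [[393.0, 149.0, 433.0, 186.0]]
dose_cup [[261.0, 168.0, 285.0, 188.0]]
brush [[115.0, 240.0, 183.0, 264.0]]
driver [[115.0, 240.0, 183.0, 262.0]]
token_tray [[114.0, 241.0, 184.0, 261.0]]
relay [[190.0, 161.0, 210.0, 187.0]]
relay pred top [[199.64766399 172.81044299]]
```

```bash
python3 -c "
from rig import ctrl
print(ctrl.finish_job())"
```

```text
the job is handed in; nothing more can be done
None
```

I handed the job in at about 24 s: the test button dropped the lever, the relay bottomed fully home while the lever was down, and the lever is latched up again in its starting position; I touched none of the other things, and the grader returned no verdict.

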